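Find the full saddle-soap tin

TASK

Press the spring pedal of the tin rack down to its stop, so that its keeper bar swings up off the tins and stays open; do not touch the bar itself. Then heft the three identical tins one at a time, starting with the one nearest the pedal and going along to the far end: lift each straight up a few centimetres with the other two standing, judge its weight for a moment and, if it is not kept, stand it back in its place. Finish with the program still holding the heaviest one up, upright and still, about 12 cm above the tray, the other two standing upright on the tray, the bar open, and the other things on the counter left alone.

Things in the scene. Friction and masses are not known exactly. Their poses are not given: they have to be found in the camera images.
- rack: low wooden rack fixed to the counter. Origin on the counter under the tray's centre; x points away from the robot, y along the row, z up. Tray floor 12 mm up, 340 mm (y) x 120 mm (x), lip 8 mm high. Tins in a row near x = 0, y = -115, 0, +115 mm. Hinge posts at x = 85, y = +-192 mm, 112 mm tall; at the -y end a green housing (x = 75, y = -260 mm, 110 mm tall), the pedal in front of it.
- keeper: steel bar 13 mm thick, 370 mm long along rack y, on arms 80 mm long. Origin: middle of its hinge axle (rack x = 85, z = 98 mm); the bar lies at x = -80 mm in this frame. Closed, it lies level 4 mm above all three lids and blocks them. Linked to the pedal, it turns up and back five times the pedal's angle, to 2.0 rad, leaning back behind the tins, top 180 mm above the counter.
- pedal_pad (a point): middle of the top face of the black rubber pedal pad (60 mm along rack x, 56 mm along y), 79 mm above the counter at rest. It is on a lever 120 mm long that points to the rack's -x from a hinge 4 mm below the pad's top face; pressing it to the stop moves it down 47 mm and about 8 mm towards rack +x.
- pedal (a joint): pedal angle in rad: 0 up, 0.4 down at its stop. It takes about 9 to 10 N straight down on the pad to start, less and less further down; let go early it springs back up; past about 0.33 it goes over centre, and stays down at its stop when let go.
- tin_a: one of three closed round saddle-soap tins, red with a brass-coloured lid, identical to look at: 60 mm diameter, 75 mm tall, straight sided. Origin at the centre of its underside, z up. Which names stand in which places changes. Two are part used (150 to 250 g), one is full (430 to 570 g); any of the three places may hold the full one.
- tin_b: one of three closed round saddle-soap tins, red with a brass-coloured lid, identical to look at: 60 mm diameter, 75 mm tall, straight sided. Origin at the centre of its underside, z up. Which names stand in which places changes. Two are part used (150 to 250 g), one is full (430 to 570 g); any of the three places may hold the full one.
- tin_c: one of three closed round saddle-soap tins, red with a brass-coloured lid, identical to look at: 60 mm diameter, 75 mm tall, straight sided. Origin at the centre of its underside, z up. Which names stand in which places changes. Two are part used (150 to 250 g), one is full (430 to 570 g); any of the three places may hold the full one.
- jar: tall glass treat jar with hinged stainless lid, 114 mm diameter, 209 mm tall; origin at the centre of its underside; a bystander, not to be moved
- bowl: pink plastic feeding bowl, 170 mm diameter, 60 mm tall; origin at the centre of its underside; a bystander, not to be moved
- brush: rubber curry brush with blue loop handle, 120 x 70 x 53 mm; origin at the centre of its underside; a bystander, not to be moved
- opener: chrome bottle opener lying flat, 130 mm long, 6 mm thick; origin at the centre of its underside; a bystander, not to be moved
- toy: orange hard plastic toy, a flat-footed ball 67 mm in diameter, 64 mm tall; origin at the centre of its underside; a bystander, not to be moved
Things that resemble listed ones, but are neither listed nor needed, are in the scene too. What is shaped like the tin_a but white is not meant. What is shaped like the tin_b but grey is not meant.

How it is judged:
By the outcome, as a careful person would: the job done as asked, in the order asked, and still so for the second after the job is handed in, while the arm keeps its last pose, push and grip.
It also fails if it takes over 72 s, if anything falls off the work surface, if the arm or the gripper's body presses on something with over 40 N, if the wrist force passes 120 N, or if a joint passes its speed limit or range.

ROBOT

A 7-joint arm with a two-finger parallel gripper is mounted at the origin on the work surface. World frame = base frame: x ahead of the robot, y to its left, z up, the work surface at z = 0. Lengths are in m, angles in rad, forces in N, time in s.
With the tool pointing down it reaches from about 0.4 to 0.875 m from the base axis. Payload 19.3 kg.
Tool frame: the origin (TCP) lies at the very end of the fingers, on their centre line; the grasp point (between the pads) lies 19 mm behind it; z points along the fingers, y is the line along which they close (so a half turn about z gives the same grasp; the last joint's range is limited). The gripper opens to 85 mm and grips with 20 to 120 N. Pads are 22 mm wide; open, the fingers measure 114 mm over their backs; the gripper's body (76 mm by 85 mm) begins 54 mm behind the grasp point. The pads swing forward as they close: fully open they stand 13 mm farther back than shut.
Start: joints at [-1.259, 0.521, -0.036, 1.599, 0.021, 1.021, -0.113], TCP at [0.233, 0.58, 0.231] pointing down, gripper open.
Joint ranges: [-2.91, 2.91], [-0.3, 2.13], [-1.5, 1.42], [0.17, 2.43], [-1.26, 4.41], [0.16, 1.93], [-2.52, 2.52]. Speed limits (rad/s): [1.89, 1.89, 2.39, 2.39, 3.01, 3.01, 3.01].

INTERFACE

Orientations are given as [roll, pitch, yaw] about the fixed x, y, z axes, in that order (R = Rz(yaw) Ry(pitch) Rx(roll)).
In Python, from workcell import bot gives the robot as it stands. The module is installed in compiled form; this text tells all that it offers.
- The arm moves only by the tool apply_moves, never from a script. Its arguments are lists of equal length, an entry for each row: "claw": the finger opening in m, from 0 to 0.0854; "xyz": the shift along the tool's x, y, z in m, a list of three; "twist": the turn, a rotation vector about the tool's x, y, z in rad, a list of three. A call has 1 to 20 rows; each row shifts and turns the commanded pose from where the row before left it, along the tool's axes as they then stand; what a row does not reach is not made up. A row lasts 1/10 s, in which the tool goes at most 50 mm and 8.59 degrees, less where a joint would pass 70% of its speed; a pose out of reach is approached as far as the arm can. A call with a gripper value outside its range is refused whole. The fingers move at their own pace and stop on an object; "force" is the grip in N (left out, the last holds). Time passes only in rows, so rows that do not move let the fingers close. It gives the time, the measured TCP pose, the force, the opening and the grip force at its end, in the units of the state.
- bot.observe(): the state, without advancing time (a new reading comes with each control period).
- bot.grab_frame(name): name is "side" or "top"; returns a dict with "img" (384x512x3 uint8, red, green, blue), "vfov" (degrees; the focal length in pixels is half the picture's height over the tangent of half this angle, whatever the lens; pixels are square), "cx", "cy" (the principal point, pixels), "distortion" ([k1, k2, p1, p2, k3] as OpenCV has them; the pictures are not rectified), "view" (4x4, takes a point from world to camera coordinates). Camera axes: x right, y up, looking along -z (the intrinsics and any distortion apply to the point x, -y, -z); pixel columns grow to the right and rows downward; lengths in m; the calibration is good to about 2 mm. A picture is of the moment at which its call begins. There is no depth.
- bot.job_done(): hands the job in; it is judged then, once.
Trained networks look in the newest picture that a camera, given by its name, has taken for a name from the list of things; names that differ only in an ending like _2 or _b are one class to them, and where a whole thing is asked for, a point or a joint stands for the part that bears it (a point fixed in the world has none). Each returns a list of dicts, best first, with "score" (0 to 1); they miss things now and then, are a little off and sometimes report something else, mostly with a low value. They report only what shows in the picture. A call takes as long as a camera call. They do not tell look-alikes from the thing itself.
- bot.find_in(camera, query): "position" ([x, y, z] in m, in world coordinates, good to about 4 mm: the middle of the surface that is visible of it).
The state is a dict: "clock": time; "qpos": joint angles; "qd": joint speeds; "joint_efforts": joint torques, N m; "position": TCP position; "tool_rot": TCP orientation; "force": force on the tool from outside, world axes, zero at the start; "moment": the same for the moment, N m; "grip_width": finger opening in m; "finger_force": force on a finger pad.
Only numpy, scipy, OpenCV 4.12 (cv2) and the standard library are available. Lean on these libraries where they do the work, as an engineer would, in place of code of your own. Each camera call takes 0.05 s, during which the arm holds its last target. There are 200 camera calls.

## Working session

There is one attempt and no reset: what is moved stays moved. The work goes in short steps, Python scripts to look and compute and a tool call to move; the robot and the scene stay as the last step left them, time stands still between calls to the robot, and variables do not carry over. Pictures are saved under pics/ and viewed, at most 10 in all, crops included, and the job is handed in when it is done.

Besides the shell and the picture viewer there is one more tool, called by a JSON object that holds its "fn" and its "kwargs". apply_moves: Moves the arm, as the interface text tells. Its arguments: {"type":"object","properties":{"claw":{"type":"array"},"xyz":{"type":"array"},"twist":{"type":"array"},"force":{"type":"number"}},"required":["claw","xyz","twist"]}

```bash
mkdir -p pics; cat > h.py <<'E'
import numpy as np, cv2
from workcell import bot
def K(f):
    h=f['img'].shape[0]; fl=h/2/np.tan(np.radians(f['vfov'])/2)
    return np.array([[fl,0,f['cx']],[0,fl,f['cy']],[0,0,1.]])
def proj(f,P):
    P=np.atleast_2d(P).astype(float); V=np.array(f['view'])
    c=(V[:3,:3]@P.T).T+V[:3,3]; c=c*[1,-1,-1]
    return cv2.projectPoints(c.reshape(-1,1,3),np.zeros(3),np.zeros(3),K(f),np.array(f['distortion'],float))[0].reshape(-1,2)
def unproj(f,uv,z):
    n=cv2.undistortPoints(np.array(uv,float).reshape(-1,1,2),K(f),np.array(f['distortion'],float)).reshape(-1,2)
    V=np.array(f['view']);R=V[:3,:3];o=-R.T@V[:3,3]
    d=(R.T@np.c_[n[:,0],-n[:,1],-np.ones(len(n))].T).T
    return o+d*((z-o[2])/d[:,2])[:,None]
E
python3 - <<'E'
from h import *
s=bot.observe(); print({k:np.round(v,3).tolist() for k,v in s.items()})
ims=[]
for c in('side','top'):
    f=bot.grab_frame(c); ims.append(f['img']); cv2.imwrite(f'pics/{c}0.png',f['img'][...,::-1])
    for q in('rack','keeper','pedal_pad','pedal','tin_a','jar','bowl','brush','opener','toy'):
        for r in bot.find_in(c,q)[:5]:
            p=np.array(r['position']); print(c,q,round(r['score'],2),p.round(3),proj(f,p).round()[0])
E
```

```text
{'clock': 0.0, 'qpos': [-1.259, 0.522, -0.036, 1.6, 0.021, 1.021, -0.113], 'qd': [-0.001, -0.001, 0.001, 0.001, -0.002, 0.001, -0.0], 'joint_efforts': [-0.002, -92.71, 1.979, -36.992, 0.018, 0.008, -0.0], 'position': [0.233, 0.58, 0.231], 'tool_rot': [-3.14, 0.0, 2.76], 'force': [0.546, -0.337, -0.308], 'moment': [-0.009, 0.039, 0.007], 'finger_force': 0.0, 'grip_width': 0.085}
side rack 0.86 [ 0.578 -0.094  0.016] [285. 225.]
side rack 0.38 [ 0.504 -0.186  0.078] [283. 236.]
side keeper 0.73 [0.587 0.038 0.099] [268. 186.]
side keeper 0.6 [ 0.607 -0.457  0.17 ] [370. 258.]
side keeper 0.26 [ 0.5   -0.187  0.079] [282. 237.]
side pedal_pad 0.88 [ 0.501 -0.186  0.08 ] [282. 236.]
side pedal 0.71 [ 0.506 -0.186  0.076] [283. 236.]
side pedal 0.48 [ 0.535 -0.066  0.066] [271. 214.]
side tin_a 0.81 [0.566 0.178 0.059] [244. 178.]
side tin_a 0.73 [0.735 0.057 0.058] [298. 180.]
side tin_a 0.7 [ 0.409 -0.04   0.06 ] [235. 224.]
side tin_a 0.63 [ 0.538 -0.064  0.066] [271. 214.]
side tin_a 0.54 [0.548 0.053 0.062] [257. 196.]
side jar 0.24 [0.614 0.482 0.033] [221. 145.]
side bowl 0.63 [0.6
[... 157 characters left out ...]
0.054] [322. 309.]
top rack 0.73 [ 0.575 -0.     0.013] [252. 185.]
top keeper 0.56 [0.588 0.075 0.105] [231. 176.]
top pedal_pad 0.72 [ 0.498 -0.184  0.079] [304. 199.]
top pedal 0.59 [ 0.499 -0.182  0.08 ] [304. 199.]
top tin_a 0.8 [0.558 0.189 0.077] [200. 188.]
top tin_a 0.76 [0.732 0.077 0.072] [229. 141.]
top tin_a 0.67 [0.551 0.074 0.086] [232. 188.]
top tin_a 0.64 [ 0.538 -0.042  0.088] [264. 189.]
top tin_a 0.55 [ 0.413 -0.018  0.075] [259. 225.]
top bowl 0.9 [0.609 0.463 0.02 ] [128. 182.]
top brush 0.81 [0.358 0.448 0.029] [132. 248.]
top brush 0.54 [ 0.5   -0.182  0.078] [304. 199.]
top opener 0.75 [ 0.34  -0.426  0.006] [371. 242.]
top toy 0.63 [ 0.458 -0.443  0.052] [375. 208.]
```

View pics/side0.png

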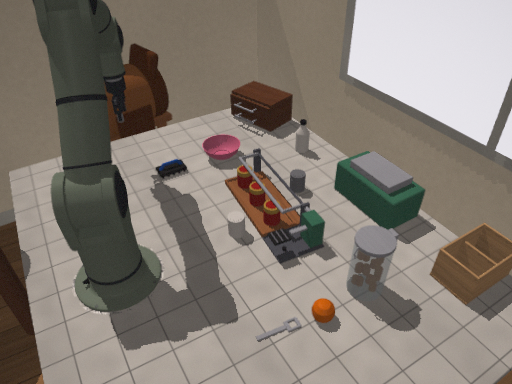

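View pics/top0.png

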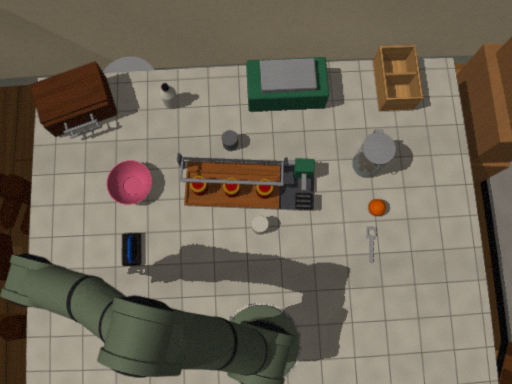

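Side view: red tins at about (244,178), (257,194) and (271,213). The bar runs above them, the pedal pad is at (282,236) and the green housing at (312,228).

Tin candidates in the top view:
- **Red, wanted:** (200,188), (232,188) and (264,189).
- **White cylinder, not meant:** (259,225).
- **Grey cylinder, not meant:** (229,141).

I choose the three red ones, and the black pad at (304,199) for the pedal. Next I check this with a fitted overlay.

```bash
cat >> h.py <<'E'
def rk(o,yaw,P):
    c,s=np.cos(yaw),np.sin(yaw); P=np.atleast_2d(P).astype(float)
    return np.c_[o[0]+c*P[:,0]-s*P[:,1],o[1]+s*P[:,0]+c*P[:,1],P[:,2]]
E
python3 - <<'E'
from h import *
o=(0.549,0.074);yaw=-0.086
t=np.linspace(0,2*np.pi,24)
out=[]
for c,(x,y,w,h) in(('side',(215,150,130,115)),('top',(170,140,160,85))):
    f=bot.grab_frame(c); k=5; im=cv2.resize(f['img'][y:y+h,x:x+w,::-1],None,fx=k,fy=k,interpolation=cv2.INTER_CUBIC)
    def dr(P,col,cl=True): 
        q=((proj(f,P)+.5-[x,y])*k).astype(np.int32); cv2.polylines(im,[q],cl,col,1)
    def box(x0,x1,y0,y1,z): return rk(o,yaw,[[x0,y0,z],[x1,y0,z],[x1,y1,z],[x0,y1,z]])
    dr(box(-.06,.06,-.17,.17,.02),(255,255,0))
    dr(box(-.06,.0,-.288,-.232,.079),(0,255,0))
    dr(box(.005,.085,-.185,.185,.098),(255,0,255))
    for yy in(-.115,0,.115):
        for z in(.012,.087): dr(rk(o,yaw,np.c_[.03*np.cos(t),yy+.03*np.sin(t),0*t+z]),(255,255,255))
    for s in(-.192,.192): dr(rk(o,yaw,[[.085,s,0],[.085,s,.112]]),(0,255,255))
    cv2.imwrite(f'pics/o_{c}.png',im)
E
```

```text
(no output)
```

View pics/o_side.png

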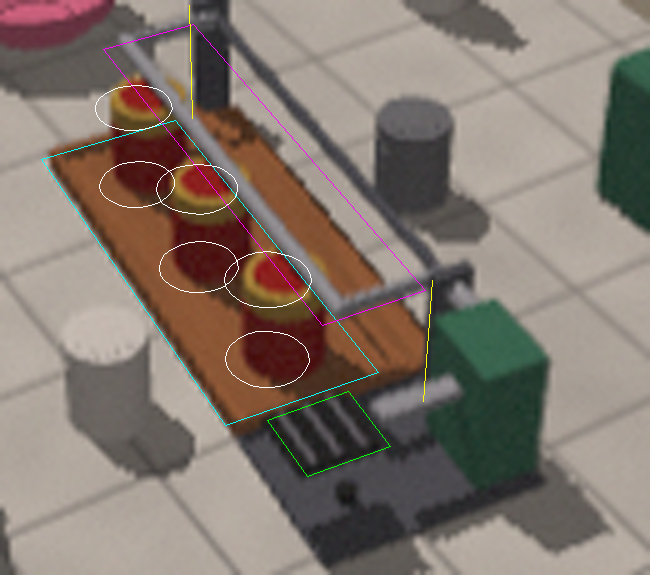

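View pics/o_top.png

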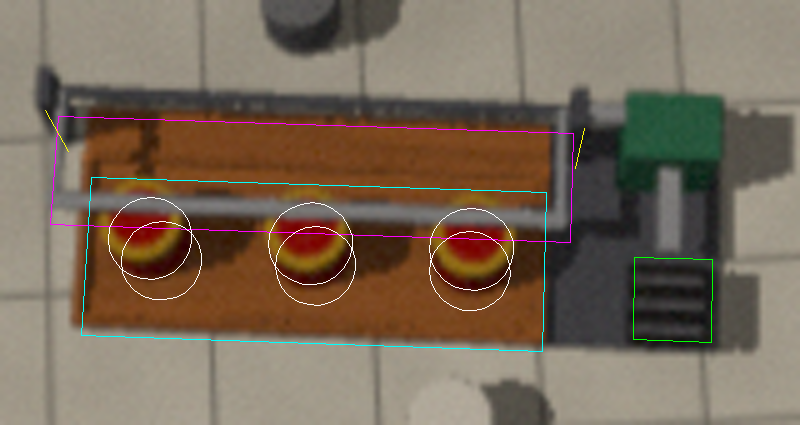

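The overlays confirm the choice: red tins in the tray, white and grey cylinders outside it, black slotted pad inside the green outline. The pad fits, but the tray and bar outlines sit about 20 mm too near the robot. I refit the rack from picked corners.

```bash
python3 - <<'E'
from h import *
from scipy.optimize import least_squares
F={c:bot.grab_frame(c) for c in('side','top')}
off={'side':(215,150),'top':(170,140)}
obs=[('top',(72,328),(-.06,.17,.02)),('top',(548,346),(-.06,-.17,.02)),
('top',(60,199),(.005,.185,.1)),('top',(565,220),(.005,-.185,.1)),
('side',(238,432),(-.06,-.17,.02)),('side',(50,152),(-.06,.17,.02)),('side',(428,372),(.06,-.17,.02)),
('side',(338,306),(.005,-.185,.1)),('side',(122,40),(.005,.185,.1))]
px=lambda c,p:np.array(p)/5-.5+off[c]
def res(v):
    return np.concatenate([proj(F[c],rk(v[:2],v[2],P))[0]-px(c,p) for c,p,P in obs])
r=least_squares(res,[.565,.075,-.05],loss='soft_l1'); v=r.x; print(v.round(4)); print(r.fun.reshape(-1,2).round(1))
# tins: lid centre/base by both cameras; free x,y
lid={'top':[(143,226),(309,233),(472,240)],'side':[(142,105),(207,186),(280,277)]}
for i in range(3):
    for c in lid: 
        w=unproj(F[c],[px(c,lid[c][i])],.087)[0]; print(i,c,w.round(3))
print('tins nominal',rk(v[:2],v[2],[[0,y,.087] for y in(.115,0,-.115)]).round(3))
w=unproj(F['top'],[px('top',(673,299))],.079);print('pad top',w.round(3));w=unproj(F['side'],[px('side',(328,433))],.079);print('pad side',w.round(3))
cc=np.linalg.inv(np.array(F['side']['view']))[:3,3];print(cc,np.linalg.inv(np.array(F['top']['view']))[:3,3])
# yellow/brass+red mask centroid
E
```

```text
[ 0.5616  0.0725 -0.0928]
[[ 2.1 -2.2]
 [-1.1 -2. ]
 [-1.5  1.2]
 [ 1.4  1.2]
 [ 0.6 -2.4]
 [ 1.4  0.6]
 [-7.  -0.8]
 [-0.1  2.5]
 [-0.5  0.6]]
0 top [0.568 0.193 0.087]
0 side [0.566 0.188 0.087]
1 top [0.557 0.075 0.087]
1 side [0.557 0.073 0.087]
2 top [ 0.546 -0.041  0.087]
2 side [ 0.548 -0.043  0.087]
tins nominal [[ 0.572  0.187  0.087]
 [ 0.562  0.073  0.087]
 [ 0.551 -0.042  0.087]]
pad top [[ 0.497 -0.183  0.079]]
pad side [[ 0.497 -0.182  0.079]]
[-0.0267501  -0.94129802  0.99139986] [0.16628792 0.00728773 1.76744372]
```

{"fn": "apply_moves", "kwargs": {"claw": [0,0,0,0,0,0,0,0,0,0,0,0,0,0,0,0,0,0,0,0], "xyz": [[0,0,0],[0,0,0],[-0.0214,-0.0254,0],[-0.0214,-0.0254,0],[-0.0214,-0.0254,0],[-0.0214,-0.0254,0],[-0.0214,-0.0254,0],[-0.0214,-0.0254,0],[-0.0214,-0.0254,0],[-0.0214,-0.0254,0],[-0.0214,-0.0254,0],[-0.0214,-0.0254,0],[-0.0214,-0.0254,0],[-0.0214,-0.0254,0],[-0.0214,-0.0254,0],[-0.0214,-0.0254,0],[-0.0028,-0.0347,0],[-0.0028,-0.0347,0],[-0.0028,-0.0347,0],[-0.0028,-0.0347,0]], "twist": [[0,0,-0.147],[0,0,-0.147],[0,0,0],[0,0,0],[0,0,0],[0,0,0],[0,0,0],[0,0,0],[0,0,0],[0,0,0],[0,0,0],[0,0,0],[0,0,0],[0,0,0],[0,0,0],[0,0,0],[0,0,0],[0,0,0],[0,0,0],[0,0,0]]}}

```text
clock: 3.3
position: [0.499, 0.0589, 0.2314]
tool_rot: [3.141, 0.0, 3.054]
force: [0.9, -0.3, -0.4]
grip_width: 0.0002
finger_force: 0.0
```

{"fn": "apply_moves", "kwargs": {"claw": [0,0,0,0,0,0,0,0,0,0,0,0,0], "xyz": [[-0.0027,-0.0344,0],[-0.0027,-0.0344,0],[-0.0027,-0.0344,0],[-0.0027,-0.0344,0],[-0.0027,-0.0344,0],[-0.0027,-0.0344,0],[-0.0027,-0.0344,0],[0,0,0.035],[0,0,0.035],[0,0,0.035],[0,0,0.025],[0,0,0],[0,0,0]], "twist": [[0,0,0],[0,0,0],[0,0,0],[0,0,0],[0,0,0],[0,0,0],[0,0,0],[0,0,0],[0,0,0],[0,0,0],[0,0,0],[0,0,0],[0,0,0]]}}

```text
clock: 4.6
position: [0.497, -0.1814, 0.1019]
tool_rot: [-3.142, -0.0, 3.054]
force: [0.8, -0.3, 1.5]
grip_width: -0.0001
finger_force: 0.0
```

```bash
python3 - <<'E'
from h import *
s=bot.observe();print(s['clock'],s['position'],s['force'],s['qpos'])
f=bot.grab_frame('side');x,y,w,h=215,150,130,115
cv2.imwrite('pics/s1.png',cv2.resize(f['img'][y:y+h,x:x+w,::-1],None,fx=5,fy=5,interpolation=cv2.INTER_CUBIC))
E
```

```text
4.6 [ 0.4969929  -0.18144531  0.10186759] [ 0.83862177 -0.33914116  1.4588406 ] [ 0.16491355  0.55878478  0.09897444  1.96397098 -0.0897037   0.62308755
  1.80469113]
```

View pics/s1.png

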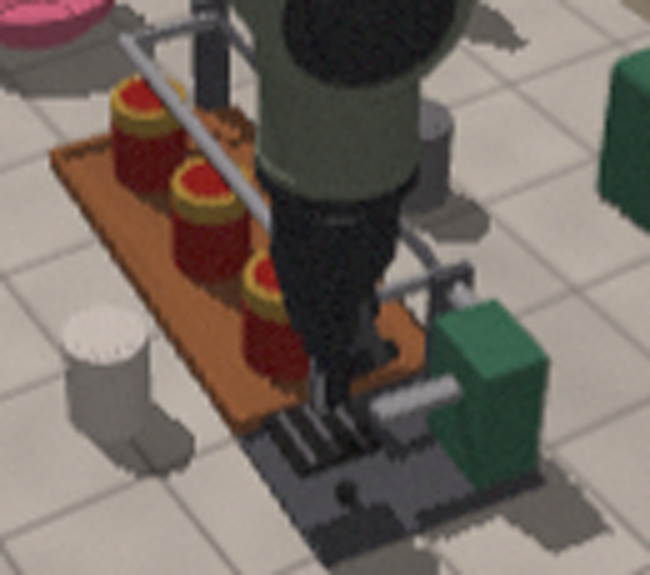

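The closed fingers at (325,408) in the crop are centred above the pad. Press down in steps.

{"fn": "apply_moves", "kwargs": {"claw": [0,0,0,0,0,0,0,0,0,0,0,0], "xyz": [[0,0,0.012],[0,0,0.008],[0,0,0.006],[-0.0002,0,0.006],[-0.0004,0,0.006],[-0.0006,0,0.006],[-0.0008,0,0.006],[-0.001,0,0.006],[-0.001,0,0.005],[-0.001,0,0.003],[0,0,0],[0,0,0]], "twist": [[0,0,0],[0,0,0],[0,0,0],[0,0,0],[0,0,0],[0,0,0],[0,0,0],[0,0,0],[0,0,0],[0,0,0],[0,0,0],[0,0,0]]}}

```text
clock: 5.85
position: [0.5017, -0.1818, 0.0373]
tool_rot: [-3.142, -0.0, 3.054]
force: [0.2, 0.1, -0.8]
grip_width: -0.0
finger_force: 0.0
```

{"fn": "apply_moves", "kwargs": {"claw": [0,0,0,0,0,0], "xyz": [[-0.001,0,0.003],[-0.0005,0,0.002],[0,0,0.001],[0,0,0.001],[0,0,0],[0,0,0]], "twist": [[0,0,0],[0,0,0],[0,0,0],[0,0,0],[0,0,0],[0,0,0]]}}

```text
clock: 6.45
position: [0.5031, -0.1822, 0.0338]
tool_rot: [3.141, 0.001, 3.053]
force: [-27.0, 8.6, 91.5]
grip_width: -0.0003
finger_force: 47.2
```

```bash
python3 - <<'E'
from h import *
s=bot.observe();print(s['clock'],s['position'],s['force'])
f=bot.grab_frame('side');x,y,w,h=215,150,130,115
cv2.imwrite('pics/s2.png',cv2.resize(f['img'][y:y+h,x:x+w,::-1],None,fx=5,fy=5,interpolation=cv2.INTER_CUBIC))
E
```

```text
6.45 [ 0.50310747 -0.18217424  0.03376664] [-27.04090502   8.59246879  91.47359731]
```

View pics/s2.png

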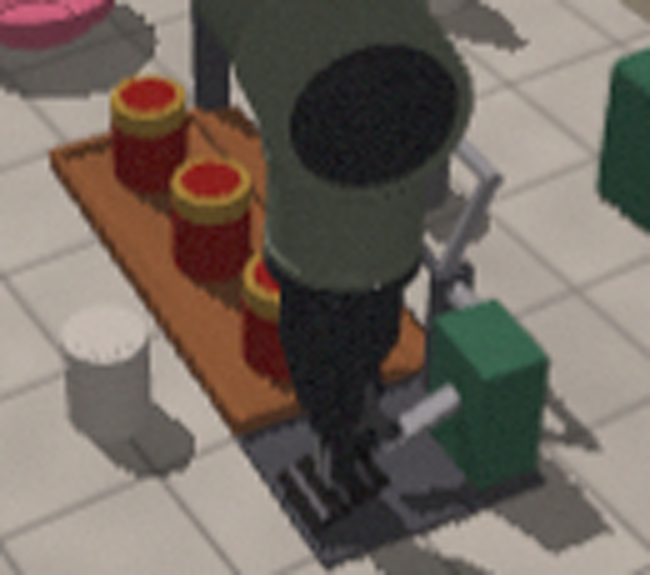

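The bar is open (its arm now leans back at (470,210)) and the pad is down at its stop. The force rose to about 91 N at the stop, so I back off at once and go above the nearest tin.

{"fn": "apply_moves", "kwargs": {"claw": [0,0,0,0,0,0,0.085,0.085,0.085,0.085,0.085,0.085,0.085], "xyz": [[0,0,-0.005],[0,0,-0.02],[0,0,-0.035],[0,0,-0.035],[0,0,-0.035],[0,0,0],[-0.0063,0.0287,0],[-0.0063,0.0287,0],[-0.0063,0.0287,0],[-0.0063,0.0287,0],[-0.0063,0.0287,0],[0,0,0],[0,0,0]], "twist": [[0,0,0],[0,0,0],[0,0,0],[0,0,0],[0,0,0],[0,0,0],[0,0,0],[0,0,0],[0,0,0],[0,0,0],[0,0,0],[0,0,0],[0,0,0]]}}

```text
clock: 7.8
position: [0.5471, -0.0413, 0.1599]
tool_rot: [-3.141, -0.0, 3.055]
force: [0.1, -0.8, 0.4]
grip_width: 0.0851
finger_force: 0.0
```

```bash
python3 - <<'E'
from h import *
s=bot.observe();print(s['clock'],s['position'],s['force'],s['grip_width'])
a=[]
for c,(x,y,w,h) in(('side',(215,130,130,130)),('top',(170,140,160,90))):
    f=bot.grab_frame(c); a.append(cv2.resize(f['img'][y:y+h,x:x+w,::-1],(390,int(390*h/w)) ,interpolation=cv2.INTER_CUBIC))
    for q in('tin_a','pedal_pad'):
        for r in bot.find_in(c,q)[:5]: print(c,q,round(r['score'],2),np.round(r['position'],3))
H=max(i.shape[0] for i in a); a=[cv2.copyMakeBorder(i,0,H-i.shape[0],0,0,0) for i in a]
cv2.imwrite('pics/s3.png',np.hstack(a))
E
```

```text
7.8 [ 0.54713139 -0.04130696  0.15991996] [ 0.1458759  -0.84774703  0.43850246] 0.08508444365794068
side tin_a 0.79 [ 0.537 -0.062  0.071]
side tin_a 0.79 [0.73  0.054 0.047]
side tin_a 0.66 [0.567 0.178 0.064]
side tin_a 0.62 [ 0.409 -0.04   0.059]
side pedal_pad 0.86 [ 0.511 -0.185  0.036]
top tin_a 0.76 [0.566 0.193 0.081]
top tin_a 0.71 [0.736 0.077 0.07 ]
top tin_a 0.6 [0.552 0.076 0.085]
top tin_a 0.26 [ 0.509 -0.186  0.037]
top pedal_pad 0.79 [ 0.507 -0.184  0.036]
```

View pics/s3.png

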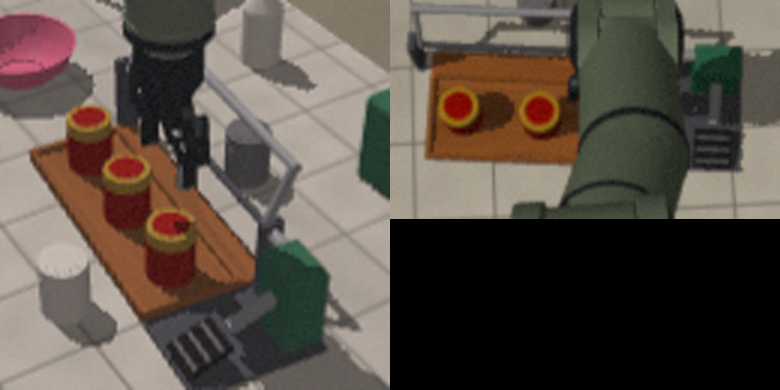

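The bar stays open behind the tins, the pedal is down at (200,347), and all three lids are visible. I refine the lid centres now that the bar is out of the way.

```bash
python3 - <<'E'
from h import *
for c in('side','top'):
    f=bot.grab_frame(c); hsv=cv2.cvtColor(f['img'],cv2.COLOR_RGB2HSV)
    m=((hsv[...,0]<6)|(hsv[...,0]>174))&(hsv[...,1]>150)&(hsv[...,2]>130)
    n,l,st,ce=cv2.connectedComponentsWithStats(m.astype(np.uint8))
    for i in range(1,n):
        if st[i,4]>25: print(c,st[i],ce[i].round(1),unproj(f,[ce[i]],.087).round(4)[0])
E
```

```text
side [239 166  11   6  45] [244.2 168.5] [0.577  0.1978 0.087 ]
side [251 183  12   6  56] [256.8 185.5] [0.5636 0.0778 0.087 ]
side [266 201  11   7  49] [270.2 203.8] [ 0.55   -0.0371  0.087 ]
```

{"fn": "apply_moves", "kwargs": {"claw": [0.085,0.085,0.085,0.085,0.085,0.085], "xyz": [[-0.001,0,0.035],[0,0,0.035],[0,0,0.03],[0,0,0.015],[0,0,0.009],[0,0,0]], "twist": [[0,0,0],[0,0,0],[0,0,0],[0,0,0],[0,0,0],[0,0,0]], "force": 35}}

```text
clock: 8.8
position: [0.5481, -0.0419, 0.036]
tool_rot: [-3.141, -0.001, 3.054]
force: [0.6, -0.4, -0.0]
grip_width: 0.085
finger_force: 0.0
```

{"fn": "apply_moves", "kwargs": {"claw": [0.05,0.05,0.05,0.05,0.05], "xyz": [[0,0,0],[0,0,0],[0,0,0],[0,0,0],[0,0,0]], "twist": [[0,0,0],[0,0,0],[0,0,0],[0,0,0],[0,0,0]], "force": 35}}

```text
clock: 9.3
position: [0.549, -0.0419, 0.0377]
tool_rot: [3.141, 0.002, 3.054]
force: [-0.5, -0.5, 6.8]
grip_width: 0.0595
finger_force: 36.4
```

{"fn": "apply_moves", "kwargs": {"claw": [0.05,0.05,0.05,0.05,0.05,0.05,0.05,0.05,0.05,0.05,0.05,0.05], "xyz": [[0,0,-0.005],[0,0,-0.01],[0,0,-0.01],[0,0,-0.01],[0,0,-0.01],[0,0,-0.005],[0,0,0],[0,0,0],[0,0,0],[0,0,0],[0,0,0],[0,0,0]], "twist": [[0,0,0],[0,0,0],[0,0,0],[0,0,0],[0,0,0],[0,0,0],[0,0,0],[0,0,0],[0,0,0],[0,0,0],[0,0,0],[0,0,0]]}}

```text
clock: 10.5
position: [0.5482, -0.0418, 0.0861]
tool_rot: [-3.142, -0.0, 3.054]
force: [-0.3, -0.2, -1.8]
grip_width: 0.0594
finger_force: 38.2
```

```bash
cat > w.py <<'E'
from h import *
F=[];T=[]
for i in range(8):
    s=bot.observe();F.append(s['force']);T.append(s['joint_efforts']); im=bot.grab_frame('side')
print(s['clock'],'F',np.mean(F,0).round(2),np.std(F,0).round(2),'tau',np.mean(T,0).round(2),s['position'].round(4),s['grip_width'],s['finger_force'])
for q in bot.find_in('side','tin_a')[:6]: print(round(q['score'],2),np.round(q['position'],3))
cv2.imwrite('pics/w%d.png'%int(s['clock']),im['img'][120:270,200:350,::-1])
E
python3 w.py
```

```text
10.85 F [ 0.11  0.02 -2.05] [0.36 0.53 0.53] tau [ 0.000e+00 -8.944e+01  5.310e+00 -2.565e+01  1.000e-02 -0.000e+00
  0.000e+00] [ 0.5483 -0.0418  0.0863] 0.0590864463706286 38.250176310539246
0.85 [0.731 0.056 0.047]
0.78 [ 0.526 -0.058  0.103]
0.77 [0.546 0.056 0.066]
0.77 [0.567 0.178 0.069]
0.57 [ 0.408 -0.039  0.059]
```

First tin: about 2.05 N, around 200 g, so it is part used. Stand it back and move to the middle one.

{"fn": "apply_moves", "kwargs": {"claw": [0.05,0.05,0.05,0.05,0.05,0.05,0.05,0.05,0.085,0.085,0.085,0.085,0.085,0.085,0.085,0.085,0.085], "xyz": [[0,0,0.008],[0,0,0.01],[0,0,0.01],[0,0,0.01],[0,0,0.006],[0,0,0.003],[0,0,0.001],[0,0,0],[0,0,0],[0,0,0],[0,0,0],[0,0,0],[0,0,-0.015],[0,0,-0.03],[0,0,-0.035],[0,0,-0.03],[0,0,0]], "twist": [[0,0,0],[0,0,0],[0,0,0],[0,0,0],[0,0,0],[0,0,0],[0,0,0],[0,0,0],[0,0,0],[0,0,0],[0,0,0],[0,0,0],[0,0,0],[0,0,0],[0,0,0],[0,0,0],[0,0,0]]}}

```text
clock: 12.65
position: [0.5501, -0.0419, 0.153]
tool_rot: [3.141, 0.006, 3.053]
force: [0.2, 0.3, -0.3]
grip_width: 0.0847
finger_force: 0.0
```

{"fn": "apply_moves", "kwargs": {"claw": [0.085,0.085,0.085,0.085,0.085], "xyz": [[0,0.029,0],[0,0.029,0],[0,0.029,0],[0,0.029,0],[0,0,0]], "twist": [[0,0,0],[0,0,0],[0,0,0],[0,0,0],[0,0,0]]}}

```text
clock: 13.15
position: [0.5583, 0.0781, 0.1485]
tool_rot: [3.14, -0.0, 3.059]
force: [-1.1, -0.2, -1.1]
grip_width: 0.0851
finger_force: 0.0
```

```bash
python3 - <<'E'
from h import *
s=bot.observe();print(s['clock'],s['position'],s['force'],s['grip_width'])
a=[]
for c,(x,y,w,h) in(('side',(215,130,130,130)),('top',(170,140,160,90))):
    f=bot.grab_frame(c); a.append(cv2.resize(f['img'][y:y+h,x:x+w,::-1],(390,int(390*h/w)) ,interpolation=cv2.INTER_CUBIC))
    for q in('tin_a',):
        for r in bot.find_in(c,q)[:5]: print(c,q,round(r['score'],2),np.round(r['position'],3))
H=max(i.shape[0] for i in a); a=[cv2.copyMakeBorder(i,0,H-i.shape[0],0,0,0) for i in a]
cv2.imwrite('pics/s4.png',np.hstack(a))
E
```

```text
13.15 [0.55832603 0.07811736 0.14853053] [-1.05282678 -0.2281044  -1.11810948] 0.08511150037832987
side tin_a 0.98 [ 0.41  -0.037  0.06 ]
side tin_a 0.75 [ 0.54  -0.06   0.067]
side tin_a 0.69 [0.567 0.178 0.066]
side tin_a 0.64 [0.55  0.054 0.065]
side tin_a 0.62 [0.733 0.057 0.052]
top tin_a 0.83 [0.563 0.193 0.082]
top tin_a 0.6 [ 0.542 -0.038  0.09 ]
top tin_a 0.49 [0.759 0.081 0.072]
top tin_a 0.48 [ 0.419 -0.029  0.074]
```

View pics/s4.png

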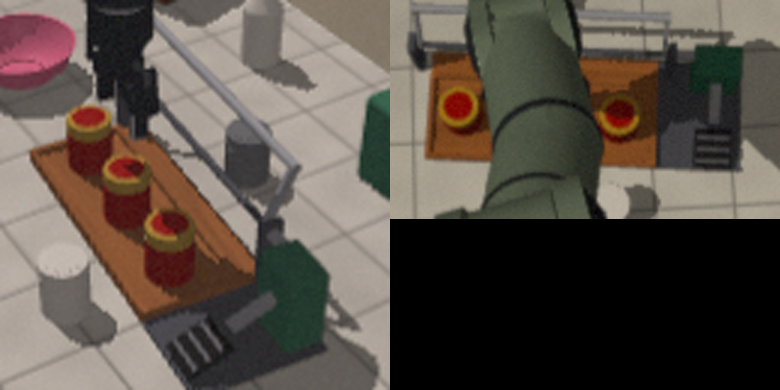

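The first tin stands in its place at (168,250), and the gripper is over the middle one.

{"fn": "apply_moves", "kwargs": {"claw": [0.085,0.085,0.085,0.085,0.085,0.085], "xyz": [[0,0,0],[0,0,0.035],[0,0,0.035],[0,0,0.03],[0,0,0.012],[0,0,0]], "twist": [[0,0,0],[0,0,0],[0,0,0],[0,0,0],[0,0,0],[0,0,0]]}}

```text
clock: 13.95
position: [0.5578, 0.0731, 0.0353]
tool_rot: [-3.141, -0.002, 3.053]
force: [-0.7, 0.1, 0.9]
grip_width: 0.085
finger_force: 0.0
```

{"fn": "apply_moves", "kwargs": {"claw": [0.05,0.05,0.05,0.05,0.05], "xyz": [[0,0,0],[0,0,0],[0,0,0],[0,0,0],[0,0,0]], "twist": [[0,0,0],[0,0,0],[0,0,0],[0,0,0],[0,0,0]]}}

```text
clock: 14.45
position: [0.5594, 0.0739, 0.038]
tool_rot: [3.141, 0.002, 3.054]
force: [-1.5, -0.4, 6.3]
grip_width: 0.0591
finger_force: 36.7
```

{"fn": "apply_moves", "kwargs": {"claw": [0.05,0.05,0.05,0.05,0.05,0.05,0.05,0.05,0.05,0.05,0.05,0.05], "xyz": [[0,0,-0.005],[0,0,-0.01],[0,0,-0.01],[0,0,-0.01],[0,0,-0.01],[0,0,-0.005],[0,0,0],[0,0,0],[0,0,0],[0,0,0],[0,0,0],[0,0,0]], "twist": [[0,0,0],[0,0,0],[0,0,0],[0,0,0],[0,0,0],[0,0,0],[0,0,0],[0,0,0],[0,0,0],[0,0,0],[0,0,0],[0,0,0]]}}

```text
clock: 15.65
position: [0.5584, 0.0738, 0.0861]
tool_rot: [-3.142, -0.0, 3.054]
force: [-1.0, 0.4, -1.7]
grip_width: 0.0592
finger_force: 38.2
```

```bash
python3 w.py
```

```text
16.0 F [-0.06 -0.13 -2.07] [0.51 0.53 0.37] tau [ 0.000e+00 -9.157e+01  5.430e+00 -2.633e+01  1.000e-02 -0.000e+00
  0.000e+00] [0.5584 0.0738 0.0863] 0.059515807232483196 38.22452187538147
0.87 [ 0.412 -0.036  0.06 ]
0.84 [ 0.542 -0.061  0.068]
0.7 [0.562 0.18  0.065]
0.61 [0.537 0.057 0.098]
0.53 [0.729 0.055 0.048]
0.25 [ 0.457 -0.465  0.056]
```

Middle tin: about 2.07 N, so it is also part used. Stand it back and heft the far one.

{"fn": "apply_moves", "kwargs": {"claw": [0.05,0.05,0.05,0.05,0.05,0.05,0.05,0.05,0.085,0.085,0.085,0.085,0.085,0.085,0.085,0.085,0.085], "xyz": [[0,0,0.008],[0,0,0.01],[0,0,0.01],[0,0,0.01],[0,0,0.006],[0,0,0.003],[0,0,0.001],[0,0,0],[0,0,0],[0,0,0],[0,0,0],[0,0,0],[0,0,-0.015],[0,0,-0.03],[0,0,-0.035],[0,0,-0.03],[0,0,0]], "twist": [[0,0,0],[0,0,0],[0,0,0],[0,0,0],[0,0,0],[0,0,0],[0,0,0],[0,0,0],[0,0,0],[0,0,0],[0,0,0],[0,0,0],[0,0,0],[0,0,0],[0,0,0],[0,0,0],[0,0,0]]}}

```text
clock: 17.8
position: [0.5604, 0.074, 0.1531]
tool_rot: [3.14, 0.006, 3.053]
force: [0.0, -0.2, 0.1]
grip_width: 0.0846
finger_force: 0.0
```

{"fn": "apply_moves", "kwargs": {"claw": [0.085,0.085,0.085,0.085,0.085,0.085], "xyz": [[0,0.029,0],[0,0.029,0],[0,0.029,0],[0,0.029,0],[0,0,0],[0,0,0]], "twist": [[0,0,0],[0,0,0],[0,0,0],[0,0,0],[0,0,0],[0,0,0]]}}

```text
clock: 18.4
position: [0.5683, 0.1896, 0.1484]
tool_rot: [-3.141, -0.0, 3.055]
force: [0.2, -0.4, -0.3]
grip_width: 0.0846
finger_force: 0.0
```

```bash
python3 - <<'E'
from h import *
s=bot.observe();print(s['clock'],s['position'],s['force'],s['grip_width'])
for c in('side','top'):
    f=bot.grab_frame(c)
    for r in bot.find_in(c,'tin_a')[:5]: print(c,round(r['score'],2),np.round(r['position'],3))
E
```

```text
18.4 [0.56834267 0.18957439 0.148405  ] [ 0.24939182 -0.36809018 -0.33800889] 0.08462231315032022
side 0.9 [ 0.541 -0.061  0.067]
side 0.67 [ 0.41  -0.039  0.061]
side 0.6 [0.567 0.178 0.065]
side 0.52 [0.731 0.054 0.05 ]
top 0.66 [ 0.414 -0.018  0.077]
top 0.57 [ 0.542 -0.038  0.086]
top 0.55 [0.555 0.07  0.083]
top 0.55 [0.738 0.075 0.071]
```

Both returned tins are standing. I grasp the far tin.

{"fn": "apply_moves", "kwargs": {"claw": [0.085,0.085,0.085,0.085,0.085], "xyz": [[0,0,0.035],[0,0,0.035],[0,0,0.03],[0,0,0.012],[0,0,0]], "twist": [[0,0,0],[0,0,0],[0,0,0],[0,0,0],[0,0,0]]}}

```text
clock: 19.1
position: [0.5681, 0.1885, 0.0353]
tool_rot: [-3.14, -0.002, 3.053]
force: [-0.1, 0.5, 0.3]
grip_width: 0.0853
finger_force: 0.0
```

{"fn": "apply_moves", "kwargs": {"claw": [0.05,0.05,0.05,0.05,0.05], "xyz": [[0,0,0],[0,0,0],[0,0,0],[0,0,0],[0,0,0]], "twist": [[0,0,0],[0,0,0],[0,0,0],[0,0,0],[0,0,0]]}}

```text
clock: 19.6
position: [0.5698, 0.1902, 0.0382]
tool_rot: [3.14, 0.003, 3.054]
force: [-0.5, 2.1, 7.2]
grip_width: 0.0593
finger_force: 36.5
```

{"fn": "apply_moves", "kwargs": {"claw": [0.05,0.05,0.05,0.05,0.05,0.05,0.05,0.05,0.05,0.05,0.05,0.05], "xyz": [[0,0,-0.005],[0,0,-0.01],[0,0,-0.01],[0,0,-0.01],[0,0,-0.01],[0,0,-0.005],[0,0,0],[0,0,0],[0,0,0],[0,0,0],[0,0,0],[0,0,0]], "twist": [[0,0,0],[0,0,0],[0,0,0],[0,0,0],[0,0,0],[0,0,0],[0,0,0],[0,0,0],[0,0,0],[0,0,0],[0,0,0],[0,0,0]]}}

```text
clock: 20.8
position: [0.5685, 0.1893, 0.0861]
tool_rot: [-3.141, -0.0, 3.054]
force: [-0.3, 0.2, -4.4]
grip_width: 0.0593
finger_force: 38.9
```

```bash
python3 w.py
```

```text
21.15 F [ 0.06  0.19 -4.37] [0.42 0.57 0.59] tau [ 0.000e+00 -9.861e+01  5.960e+00 -2.875e+01  2.000e-02 -2.000e-02
  0.000e+00] [0.5686 0.1893 0.0863] 0.05888523581855534 38.90203356742859
0.94 [ 0.54  -0.062  0.067]
0.7 [0.556 0.172 0.093]
0.63 [0.549 0.052 0.068]
0.62 [ 0.411 -0.038  0.061]
0.57 [0.732 0.056 0.05 ]
0.45 [ 0.511 -0.188  0.039]
```

Far tin: about 4.4 N, so it is the full one. Raise it so its underside is 12 cm above the tray floor (72 mm more) and let it settle.

{"fn": "apply_moves", "kwargs": {"claw": [0.05,0.05,0.05,0.05,0.05,0.05,0.05,0.05,0.05,0.05,0.05,0.05,0.05,0.05,0.05,0.05], "xyz": [[0,0,-0.006],[0,0,-0.012],[0,0,-0.012],[0,0,-0.012],[0,0,-0.012],[0,0,-0.012],[0,0,-0.006],[0,0,0],[0,0,0],[0,0,0],[0,0,0],[0,0,0],[0,0,0],[0,0,0],[0,0,0],[0,0,0]], "twist": [[0,0,0],[0,0,0],[0,0,0],[0,0,0],[0,0,0],[0,0,0],[0,0,0],[0,0,0],[0,0,0],[0,0,0],[0,0,0],[0,0,0],[0,0,0],[0,0,0],[0,0,0],[0,0,0]]}}

```text
clock: 22.85
position: [0.5686, 0.1893, 0.1583]
tool_rot: [-3.142, -0.0, 3.054]
force: [-0.1, 0.2, -3.9]
grip_width: 0.0592
finger_force: 38.9
```

```bash
python3 w.py; python3 - <<'E'
from h import *
s=bot.observe();print(s['clock'],s['tool_rot'])
a=[]
for c,(x,y,w,h) in(('side',(200,110,150,150)),('top',(170,140,160,90))):
    f=bot.grab_frame(c); a.append(cv2.resize(f['img'][y:y+h,x:x+w,::-1],(390,int(390*h/w)) ,interpolation=cv2.INTER_CUBIC))
H=max(i.shape[0] for i in a); a=[cv2.copyMakeBorder(i,0,H-i.shape[0],0,0,0) for i in a]
cv2.imwrite('pics/s5.png',np.hstack(a))
E
```

```text
23.2 F [ 0.11  0.19 -4.07] [0.47 0.47 0.59] tau [ 0.000e+00 -9.389e+01  5.580e+00 -3.342e+01  2.000e-02 -2.000e-02
  0.000e+00] [0.5686 0.1893 0.1583] 0.05926532589467915 38.91964137554169
0.92 [ 0.409 -0.039  0.06 ]
0.84 [0.731 0.054 0.051]
0.74 [ 0.54  -0.061  0.068]
0.65 [0.547 0.053 0.068]
0.6 [0.663 0.031 0.154]
0.57 [0.556 0.173 0.164]
23.3 [3.14156266e+00 7.01263472e-05 3.05379300e+00]
```

View pics/s5.png

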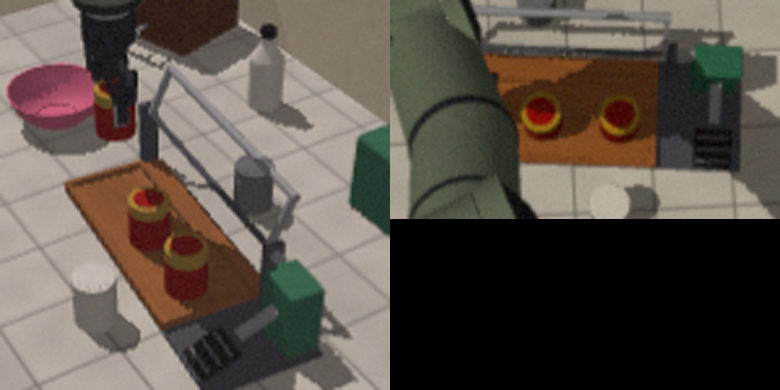

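The full tin is held upright at (115,110), well clear of the tray. The other two stand at (150,218) and (186,265), the bar is open, the pedal is down, and the bystanders in these crops look undisturbed. I hand in.

```bash
python3 -c "
from workcell import bot
print(bot.job_done())"
```

```text
the job is handed in; nothing more can be done
None
```

The job is handed in: the pedal is down with the bar open, all three tins were hefted in order, and the heaviest (the far one, about 4.2 N against about 2.1 N for each of the others) is held upright about 12 cm above the tray, at about 23 s of the 72 s; the wrist force reached about 91 N at the pedal stop, under the 120 N limit.

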